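# Set the probe rest to its length mark and close the cam

## Task

First set the length read-out while the rest's leg is still fully in: press its three keys all the way down one at a time, the large middle one, then the small one on the robot's left, then the small one on the robot's right. Then draw the rest's leg out by its cross-bar until the dark band on the leg is at the collar's front edge and, holding it there, push the cam lever fully closed against its stop (parallel to the leg). Finish while still holding the cross-bar with the leg at the mark, as the leg springs back if let go, and leave the other things on the bench where they are.

Things in the scene. Friction and masses are not known exactly. Their poses are not given: they have to be found in the camera images.
- rest: fixed probe rest: dark steel base plate 200 x 110 x 14 mm with a grey collar block (40 mm along x, 56 mm along y, top 62 mm above the table) through which a telescopic leg slides. Origin on the table 25 mm behind the collar's front face, on the leg's centre line; its -x axis is the direction in which the leg is drawn out (towards the robot), +y is the side to which the cam lever swings open, z up
- leg: the telescopic leg with its cross-bar: a light square tube 16 x 16 mm and, fixed across its front end as a T, a square bar 12 x 12 mm, 240 mm long along the rest's y (120 mm to each side), its centre line 50 mm above the table. Frame parallel to the rest's and equal to it with the leg fully in; for the bar use bar_mid
- bar_mid (a point): middle of the cross-bar, on its centre line, 50 mm above the table; 70 mm in front (-x) of the rest's origin with the leg fully in; 120 mm with the leg at the mark. Behind it runs the leg, 16 x 16 mm (8 mm to either side)
- collar_front (a point): centre of the collar's front face, where the leg comes out, 50 mm above the table
- leg_travel (a joint): how far the leg is drawn out, m: 0 fully in (start), 0.090 end stop. A spring pulls it in with 4 N at 0, 6 N at the mark, even with the lever closed. The mark is a dark band 10 mm wide round the light leg (just behind the collar when fully in; it comes through the collar as the leg is drawn out); 0.050 when the collar's front edge stands at the middle of the band
- lever (a joint): cam lever angle, rad: 0 closed (against its stop, parallel to the leg), positive swung out to the rest's +y; starts between 0.36 and 0.50; limit 0.60. It stays where it is left; about 1 to 1.5 N at 0.1 m from the hinge moves it
- lever_hinge (a point): upright hinge axis of the lever on top of the collar: 15 mm in front (-x) of the rest's origin and 15 mm to +y, 69 mm above the table
- lever_tip (a point): end region of the lever, 170 mm from the hinge along it (it ends at 175 mm, well past the cross-bar). The lever is a straight dark bar 10 mm wide and 14 mm high, from 62 to 76 mm above the table, so it passes 6 mm above the cross-bar; fingers that straddle the cross-bar outside it (farther from the leg) and slide along the bar towards the leg push it closed
- readout: fixed grey length read-out, 90 x 150 mm, 24 mm high (36 mm at the screen along its far, +x, edge); origin on the table under its centre; near edge faces the robot. Three white round keys in a row along y, 48 mm apart, 18 mm on the near (-x) side of the centre, each in a dark round housing whose top is 36 mm above the table. May stand on either side of the rest
- key_big_top (a point): the large middle key, 28 mm across: centre of its top, 46 mm above the table when up
- key_big (a joint): the large middle key, 28 mm across: travel pressed, m, 0 up, 0.006 fully down (4 N); springs back; counts as pressed beyond 0.0045
- key_left_top (a point): the small key at the robot's left (+y), 18 mm across: centre of its top, 46 mm above the table when up
- key_left (a joint): the small key at the robot's left (+y), 18 mm across: travel pressed, m, 0 up, 0.006 fully down (4 N); springs back; counts as pressed beyond 0.0045
- key_right_top (a point): the small key at the robot's right (-y), 18 mm across: centre of its top, 46 mm above the table when up
- key_right (a joint): the small key at the robot's right (-y), 18 mm across: travel pressed, m, 0 up, 0.006 fully down (4 N); springs back; counts as pressed beyond 0.0045
- tray: fixed dark parts tray 120 x 150 x 30 mm, bystander; origin under its centre
- probe: bystander: white ultrasound probe head, T-shaped, 120 x 58 x 26 mm, lying flat; origin under it near its middle
- spool: bystander: ring-shaped tape spool, 48 mm across, 16 mm high, lying flat; origin centre of underside
- glue: bystander: small white dropper bottle with cap, 26 mm across, 75 mm tall; origin centre of underside
- tweezers: bystander: steel tweezers lying flat, 120 x 9 x 5 mm; origin centre of underside
- grinder: bystander: dark pen-shaped hand grinder lying flat, 140 mm long, 26 mm thick; origin under its middle
- jar: bystander: glass jar with metal cap, 52 mm across, 55 mm tall; origin centre of underside
- wash: bystander: white bottle with cap, 72 mm across, 150 mm tall; origin centre of underside

How it is judged:
By the outcome, as a careful person would: the job done as asked, in the order asked, and still so for the second after the job is handed in, while the arm keeps its last pose, push and grip.
It also fails if it takes over 54 s, if anything falls off the work surface, if the arm or the gripper's body presses on something with over 40 N, if the wrist force passes 120 N, or if a joint passes its speed limit or range.

## Robot

A 7-joint arm with a two-finger parallel gripper is mounted at the origin on the work surface. World frame = base frame: x ahead of the robot, y to its left, z up, the work surface at z = 0. Lengths are in m, angles in degrees, forces in N, time in s.
With the tool pointing down it reaches from about 0.4 to 0.875 m from the base axis. Payload 4.4 kg.
Tool frame: the origin (TCP) lies midway between the tips of the shut fingers; the grasp point (between the pads) lies 19 mm behind it (arm.tcp_to_grasp is the distance from the TCP to the grasp point, in m); z points along the fingers, y is the line along which they close (so a half turn about z gives the same grasp; the last joint's range is limited). The gripper opens to 85 mm and grips with 20 to 120 N. Pads are 22 mm wide; open, the fingers measure 114 mm over their backs; the gripper's body (76 mm by 85 mm) begins 54 mm behind the grasp point. The pads swing forward as they close: fully open they stand 13 mm farther back than shut.
Start: joints at [69.053, 36.005, 2.206, 86.941, -1.547, 57.084, -1.146], TCP at [0.192, -0.621, 0.231] pointing down, gripper open.
Joint ranges: [-175.42, 175.42], [-21.48, 121.26], [-71.46, 75.88], [10.55, 141.38], [-63.04, 243.04], [13.31, 113.54], [-168.57, 168.57]. Speed limits (degrees/s): [147.25, 147.25, 180, 180, 180, 180, 180].

## Interface

Orientations are given as [roll, pitch, yaw] about the fixed x, y, z axes, in that order (R = Rz(yaw) Ry(pitch) Rx(roll)).
In Python, from cell import arm, camrig, job, probe_bus gives the robot as it stands (arm), with the cameras (camrig), the job (job) and the readings (probe_bus).
- The arm moves only by the shell command python3 steer.py FILE [FORCE], which reads ROWS from the file FILE. ROWS is a JSON list of rows, 1 to 8 of them, each written [[dx, dy, dz], turn, opening]: dx, dy, dz in shares of the most that a row can go, 1 being 62.5 mm, then a turn about the tool's z in shares of 60 degrees (1.0 is 60 degrees), then the finger opening in m; each row shifts and turns the commanded pose from where the row before left it, along the tool's axes as they then stand; what a row does not reach is not made up. A row lasts 1/8 s, in which the tool goes at most 0.0625 m and 10.7 degrees, less where a joint would pass 70% of its speed; a pose out of reach is approached as far as the arm can. The fingers move at their own pace and stop on an object; FORCE is the grip in N (left out, the last holds). Time passes only in rows, so rows that do not move let the fingers close. It prints the time, the measured TCP pose, the force, the opening and the grip force at its end. No shift or turn number may pass 1 either way. Input that does not fit is refused with a message, and nothing moves.
- probe_bus.observe(): the state, without advancing time (a new reading comes with each control period).
- camrig.camera(name): name is "scene" or "top" or "wrist"; returns the picture (480x640x3 uint8, red, green, blue); there is no depth.
- camrig.camera_info(name): a dict with "vertical_fov" (degrees; the focal length in pixels is half the picture's height over the tangent of half this angle, whatever the lens; pixels are square), "cx", "cy" (the principal point, pixels), "k1" (the pictures are not rectified: a ray, as slopes to the right and down, at radius r is drawn at 1 + k1 r^2 times it, then the intrinsics apply), "xyz" and "attitude" of the camera in the world. Camera axes: x right, y down, z forward; pixel columns grow to the right and rows downward; lengths in m; the calibration is good to about 2 mm. A picture is of the moment at which its call begins: read the wrist's pose just before it. camera_info takes no time and is no camera call; for the wrist camera it gives the pose at the moment of the call.
- job.finish_job(): hands the job in; it is judged then, once.
The state is a dict: "clock": time; "joint_pos": joint angles; "dq": joint speeds; "joint_efforts": joint torques, N m; "tcp_pos": TCP position; "ee_rot": TCP orientation; "ft_force": force on the tool from outside, world axes, zero at the start; "ft_torque": the same for the moment, N m; "width": finger opening in m; "gripper_force": force on a finger pad.
Only numpy, scipy, OpenCV 4.12 (cv2) and the standard library are available. Lean on these libraries where they do the work, as an engineer would, in place of code of your own. Each camera call takes 0.05 s, during which the arm holds its last target. There are 200 camera calls.

## Working session

There is one attempt and no reset: what is moved stays moved. The work goes in short steps, Python scripts to look and compute and a shell command to move; the robot and the scene stay as the last step left them, time stands still between calls to the robot, and variables do not carry over. Pictures are saved under pics/ and viewed, at most 10 in all, crops included, and the job is handed in when it is done.

```bash
mkdir -p pics; ls
python3 - <<'E'
from cell import arm, camrig, job, probe_bus
import cv2
for n in("top","scene"):
    im=camrig.camera(n); cv2.imwrite(f"pics/{n}1.png",im[:,:,::-1]); print(n,camrig.camera_info(n))
s=probe_bus.observe(); print(s, arm.tcp_to_grasp)
E
```

```text
cell.py
pics
steer.py
top {'vertical_fov': 55.50415015508766, 'cx': 326.4560950280792, 'cy': 246.23419689539878, 'k1': -0.09074413609123319, 'xyz': array([0.46662872, 0.00350347, 1.13033238]), 'attitude': array([-171.45095868,   -0.77217222,  -91.48292404])}
scene {'vertical_fov': 55.49716265551608, 'cx': 316.47944685388154, 'cy': 240.79223912682323, 'k1': 0.0045440831746197735, 'xyz': array([1.20598149, 0.0824198 , 0.8603185 ]), 'attitude': array([-142.28115494,    1.06895469,   95.87523681])}
{'clock': 0.1, 'joint_pos': array([69.05266171, 36.05222962,  2.20186139, 86.9885061 , -1.54521174,
       57.08578376, -1.1451322 ]), 'dq': array([ 0.06152399, -0.12052636, -0.08177615, -0.23233157, -0.05844601,
       -0.11996462,  0.00412606]), 'joint_efforts': array([ 3.33465265e-03, -5.64531720e+01,  1.23053994e+00, -1.93974030e+01,
        1.12402762e-02,  5.43773873e-03, -2.18463967e-06]), 'tcp_pos': array([ 0.19183054, -0.62047036,  0.23050633]), 'ee_rot': array([-1.79903152e+02,  1.85814025e-03,  1.71797646e+01]), 'ft_force': array([0.46825174, 0.3619801 , 0.17055775]), 'ft_torque': array([0.08862905, 0.01208231, 0.0308979 ]), 'gripper_force': 0.0, 'width': 0.08509035930474428} 0.0187
```

View pics/top1.png

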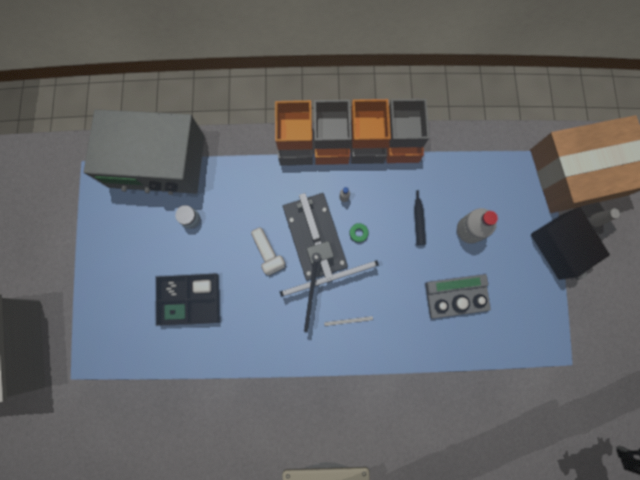

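View pics/scene1.png

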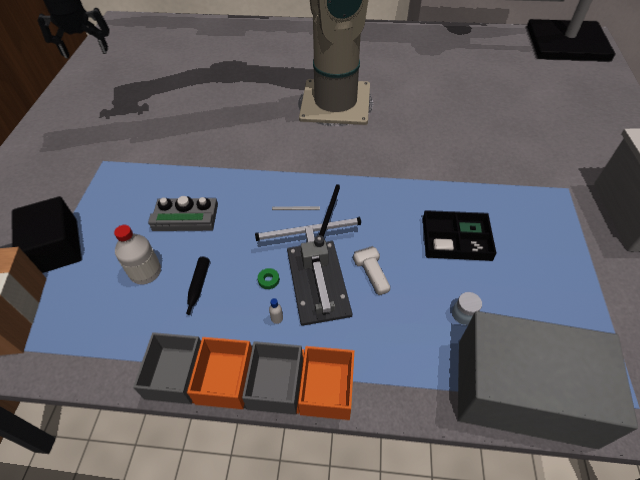

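The top view shows the read-out keys near (442,306), (462,303) and (481,300), bar ends near (282,293) and (377,263), and the lever running from (316,258) to (308,330). The scene view agrees. Next I'll enlarge both for precise pixels.

```bash
python3 - <<'E'
import cv2,numpy as np
a=cv2.imread("pics/top1.png")
l=cv2.resize(a[230:340,270:390],None,fx=5,fy=5,interpolation=cv2.INTER_CUBIC) 
r=cv2.resize(a[270:325,420:500],None,fx=5,fy=5,interpolation=cv2.INTER_CUBIC)
c=np.zeros((600,800,3),np.uint8)
c[:550,:600]=l; cv2.imwrite("pics/c1.png",c[:550,:600])
b=cv2.imread("pics/scene1.png")
k=cv2.resize(b[190:236,145:225],None,fx=5,fy=5,interpolation=cv2.INTER_CUBIC)
c=np.zeros((275,800,3),np.uint8); c[:275,:400]=r; c[:230,400:]=k
cv2.imwrite("pics/c2.png",c)
E
cat > h.py <<'E'
import numpy as np,cv2
from scipy.spatial.transform import Rotation as R
from cell import arm, camrig, job, probe_bus
def ray(n,p,info=None):
    i=info or camrig.camera_info(n); f=240/np.tan(np.radians(i["vertical_fov"]/2))
    K=np.array([[f,0,i["cx"]],[0,f,i["cy"]],[0,0,1]])
    q=cv2.undistortPoints(np.array([[p]],float),K,np.array([i["k1"],0,0,0,0.]))[0,0]
    return i["xyz"],R.from_euler("xyz",i["attitude"],degrees=True).apply([q[0],q[1],1])
def at(n,p,z,info=None):
    o,d=ray(n,p,info); return o+d*(z-o[2])/d[2]
def tool(goal,s=None):
    s=s or probe_bus.observe()
    return R.from_euler("xyz",s["ee_rot"],degrees=True).inv().apply(np.array(goal)-s["tcp_pos"])
E
```

```text
(no output)
```

View pics/c1.png

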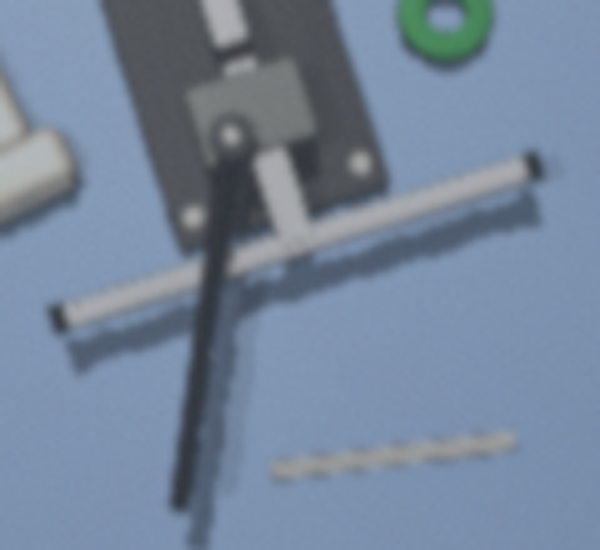

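View pics/c2.png

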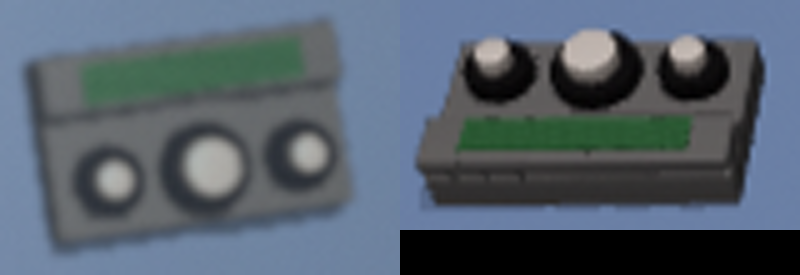

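Crop pixels: keys at (115,181), (213,167) and (310,153) in c2; bar ends at (57,319) and (537,165), hinge (231,135), lever tip (180,508) in c1.

Run:
```python
from h import *
np.set_printoptions(precision=4,suppress=True)
c=lambda p,o:((p[0]+.5)/5-.5+o[0],(p[1]+.5)/5-.5+o[1])
T=lambda p,o,z:at("top",c(p,o),z)
L,B,Rr=[T(p,(420,270),.046) for p in((115,181),(213,167),(310,153))]
print("keys",L,B,Rr,np.linalg.norm(L-B),np.linalg.norm(B-Rr))
for p in ((97,52-0),(191,55),(287,52)): print("sc",at("scene",c((p[0]-4 if 0 else p[0],p[1]),(145,190)),.046))
e1,e2=[T(p,(270,230),.056) for p in((57,319),(537,165))]
print("bar",e1,e2,np.linalg.norm(e1-e2),(e1+e2)/2)
d=e1-e2; yaw=np.degrees(np.arctan2(-d[0],d[1])); print("rest yaw",yaw)
m=T((299,241),(270,230),.056); print("mid",m)
h=T((231,135),(270,230),.078); t=T((180,508),(270,230),.076); print("hinge",h,"tip",t,np.linalg.norm(h-t))
u=Rz=R.from_euler("z",yaw,degrees=True)
M=(e1+e2)/2; print("hinge pred",M+u.apply([.055,.015,.019]))
v=u.inv().apply(t-h); print("lever ang",np.arctan2(v[1],-v[0]))
k=L-Rr; print("readout yaw",np.degrees(np.arctan2(-k[0],k[1])))
for n,g in(("B",B),("L",L),("R",Rr)): print(n,tool([g[0],g[1],.09]))
```

```text
keys [ 0.4791 -0.2884  0.046 ] [ 0.4842 -0.3364  0.046 ] [ 0.4893 -0.3845  0.046 ] 0.04830038003601656 0.0482910412946271
sc [ 0.4884 -0.3814  0.046 ]
sc [ 0.4864 -0.3347  0.046 ]
sc [ 0.4804 -0.2883  0.046 ]
bar [0.5184 0.0944 0.056 ] [ 0.5855 -0.1342  0.056 ] 0.23825670237713448 [ 0.552  -0.0199  0.056 ]
rest yaw 16.37738479484631
mid [ 0.5523 -0.0201  0.056 ]
hinge [0.6006 0.0106 0.078 ] tip [0.43   0.0378 0.076 ] 0.17279831213364907
hinge pred [0.6005 0.01   0.075 ]
lever ang 0.4438016372199196
readout yaw 6.081154748120214
B [ 0.3632 -0.1848  0.1408]
L [ 0.3725 -0.2322  0.1409]
R [ 0.3539 -0.1374  0.1407]
```

The measurements agree with the given sizes: 48.3 mm key spacing, 238 mm bar, 173 mm lever, and the hinge prediction within 1 mm. I'll move above the large key with the fingers shut.

Units first: shifts go in shares of 62.5 mm and turns go in shares of 60 degrees. So 0.0454 m is 0.7264, -0.0231 m is -0.3696.

```bash
echo '[[[0.7264, -0.3696, 0.08], 0, 0], [[0.7264, -0.3696, 0.08], 0, 0], [[0.7264, -0.3696, 0.16], 0, 0], [[0.7264, -0.3696, 0.16], 0, 0], [[0.7264, -0.3696, 0.32], 0, 0], [[0.7264, -0.3696, 0.48], 0, 0], [[0.7264, -0.3696, 0.48], 0, 0], [[0.7264, -0.3696, 0.48], 0, 0]]' > path.dat && python3 steer.py path.dat 20
echo '[[[0, 0, 0], 0, 0], [[0, 0, 0], 0, 0]]' > path.dat && python3 steer.py path.dat
python3 - <<'E'
from h import *
for g in((.4842,-.3364,.06),(.4791,-.2884,.06),(.4893,-.3845,.06)):print(tool(g).round(4))
print(probe_bus.observe()["joint_pos"])
E
```

```text
clock: 1.1
tcp_pos: [0.4853, -0.336, 0.0902]
ee_rot: [-180.0, 0.0, 17.2]
ft_force: [0.1, -0.5, 0.1]
width: -0.0002
gripper_force: 0.0
clock: 1.35
tcp_pos: [0.4839, -0.3375, 0.091]
ee_rot: [-180.0, 0.1, 17.2]
ft_force: [0.3, 0.1, 0.3]
width: -0.0001
gripper_force: 0.0
[ 0.0007 -0.001   0.031 ]
[ 0.01   -0.0483  0.031 ]
[-0.0087  0.0465  0.031 ]
[ 30.54172577  41.63678365   2.54376433 103.58969079  -2.87100996
  34.8854733  -38.01449689]
```

```bash
echo '[[[0.016, -0.016, 0.48], 0, 0], [[0, 0, 0.24], 0, 0], [[0, 0, 0.064], 0, 0], [[0, 0, 0.048], 0, 0], [[0, 0, 0], 0, 0], [[0, 0, 0], 0, 0]]' > path.dat && python3 steer.py path.dat; python3 -c "
from cell import arm, camrig, job, probe_bus;print(probe_bus.observe()['ft_force'],probe_bus.observe()['tcp_pos'])"
```

```text
clock: 2.1
tcp_pos: [0.4848, -0.3368, 0.0401]
ee_rot: [179.9, -0.0, 17.1]
ft_force: [-1.9, -1.3, 4.5]
width: 0.0001
gripper_force: 1.9
[-1.93853272 -1.26523474  4.51688978] [ 0.48480006 -0.33683262  0.04014265]
```

Scaled: 0.0015 m is 0.024.

```bash
echo '[[[0, 0, 0.024], 0, 0], [[0, 0, 0], 0, 0], [[0, 0, 0], 0, 0]]' > path.dat && python3 steer.py path.dat; echo '[[[0, 0, -0.536], 0, 0], [[0.1488, -0.7568, 0], 0, 0], [[0, 0, 0], 0, 0], [[0, 0, 0.288], 0, 0], [[0, 0, 0.16], 0, 0], [[0, 0, 0.064], 0, 0], [[0, 0, 0.024], 0, 0], [[0, 0, 0], 0, 0]]' > path.dat && python3 steer.py path.dat;echo '[[[0, 0, 0], 0, 0]]' > path.dat && python3 steer.py path.dat
```

```text
clock: 2.48
tcp_pos: [0.4849, -0.3368, 0.0399]
ee_rot: [179.9, -0.0, 17.1]
ft_force: [-4.8, 0.3, 17.0]
width: 0.0001
gripper_force: 8.2
clock: 3.48
tcp_pos: [0.48, -0.2886, 0.0397]
ee_rot: [180.0, -0.0, 17.1]
ft_force: [-4.8, 3.9, 25.0]
width: -0.0001
gripper_force: 12.3
clock: 3.6
tcp_pos: [0.48, -0.2887, 0.0397]
ee_rot: [180.0, -0.0, 17.1]
ft_force: [-4.2, 3.3, 24.7]
width: -0.0
gripper_force: 12.3
```

Scaled: 0.0474 m is 0.7584, -0.0335 m is -0.536.

```bash
echo '[[[0, 0, -0.536], 0, 0], [[-0.1488, 0.7584, 0], 0, 0], [[-0.1504, 0.7584, 0], 0, 0], [[0, 0, 0], 0, 0], [[0, 0, 0.288], 0, 0], [[0, 0, 0.16], 0, 0], [[0, 0, 0.072], 0, 0], [[0, 0, 0], 0, 0]]' > path.dat && python3 steer.py path.dat;echo '[[[0, 0, 0], 0, 0]]' > path.dat && python3 steer.py path.dat
```

```text
clock: 4.6
tcp_pos: [0.4894, -0.3823, 0.0399]
ee_rot: [-179.8, 0.1, 17.2]
ft_force: [-4.4, 3.6, 16.1]
width: 0.0004
gripper_force: 8.2
clock: 4.72
tcp_pos: [0.4894, -0.3823, 0.0399]
ee_rot: [-179.9, 0.1, 17.2]
ft_force: [-4.0, 2.9, 15.3]
width: 0.0
gripper_force: 8.0
```

All three keys bottomed in order. Now I'll raise the arm, turn the tool to match the bar, and open the fingers.

Scaled: -0.055 m is -0.88, -0.05 m is -0.8, -10.6 degrees / 60 = -0.1767.

```bash
echo '[[[0, 0, -0.88], -0.0833, 0], [[0, 0, -0.88], -0.1667, 0], [[0, 0, -0.8], -0.1767, 0], [[0, 0, 0], -0.1767, 0.03], [[0, 0, 0], -0.1767, 0.05], [[0, 0, 0], -0.1767, 0.05], [[0, 0, 0], -0.1767, 0.05], [[0, 0, 0], -0.1767, 0.05]]' > path.dat && python3 steer.py path.dat
echo '[[[0, 0, 0], -0.1767, 0.05], [[0, 0, 0], 0, 0.05]]' > path.dat && python3 steer.py path.dat
python3 - <<'E'
from h import *
u=R.from_euler("z",16.4,degrees=True)
g=np.array([.552,-.0199,0])+u.apply([0,.098,0]); g[2]=.12
print(g,tool(g),probe_bus.observe()["joint_pos"])
E
```

```text
clock: 5.72
tcp_pos: [0.4902, -0.3827, 0.1978]
ee_rot: [-179.9, -0.1, 96.2]
ft_force: [-0.1, -0.5, -0.1]
width: 0.0501
gripper_force: 0.0
clock: 5.98
tcp_pos: [0.49, -0.3829, 0.1978]
ee_rot: [-180.0, -0.1, 106.3]
ft_force: [-0.0, -0.2, -0.4]
width: 0.05
gripper_force: 0.0
[0.52433054 0.07411277 0.12      ] [0.42877287 0.16155271 0.07869604] [ 49.56722814  37.31455147 -23.32888012  93.17869118  17.34991083
  53.21891795  36.3627394 ]
```

Scaled: 0.0536 m is 0.8576, 0.0202 m is 0.3232.

```bash
echo '[[[0.8576, 0.3232, 0], 0, 0.05], [[0.8576, 0.3232, 0], 0, 0.05], [[0.8576, 0.3232, 0], 0, 0.05], [[0.8576, 0.3232, 0], 0, 0.05], [[0.8576, 0.3232, 0], 0, 0.05], [[0.8576, 0.3232, 0], 0, 0.05], [[0.8576, 0.3232, 0], 0, 0.05], [[0.8576, 0.3232, 0], 0, 0.05]]' > path.dat && python3 steer.py path.dat
echo '[[[0, 0, 0.64], 0, 0.05], [[0, 0, 0.624], 0, 0.05], [[0, 0, 0], 0, 0.05]]' > path.dat && python3 steer.py path.dat
python3 - <<'E'
from h import *
import pickle
i=camrig.camera_info("wrist"); cv2.imwrite("pics/w1.png",camrig.camera("wrist")[:,:,::-1]); pickle.dump(i,open("w1.pkl","wb"))
print(probe_bus.observe()["tcp_pos"],probe_bus.observe()["ee_rot"],tool((.5243,.0741,.12)),i)
E
```

```text
clock: 6.98
tcp_pos: [0.5239, 0.0751, 0.1986]
ee_rot: [-180.0, -0.0, 106.2]
ft_force: [1.2, -0.8, 0.2]
width: 0.0502
gripper_force: 0.0
clock: 7.35
tcp_pos: [0.5217, 0.0729, 0.1175]
ee_rot: [-179.6, -0.0, 106.3]
ft_force: [0.5, 0.5, -0.3]
width: 0.0501
gripper_force: 0.0
[0.52330392 0.07316918 0.11919801] [-1.79847103e+02 -1.90734734e-02  1.06304330e+02] [ 0.00061402  0.0012152  -0.00080503] {'vertical_fov': 70.55060339472183, 'cx': 323.5564370702657, 'cy': 244.88844667063657, 'k1': -0.017372224295087547, 'xyz': array([0.50424574, 0.13665664, 0.260619  ]), 'attitude': array([164.73883881,   0.42378674,  16.25318937])}
```

View pics/w1.png

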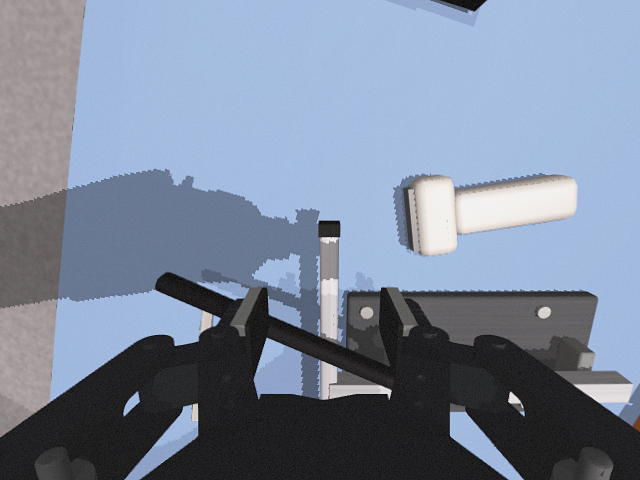

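The wrist view shows the bar centred at column 329 with its end cap at row 222 and the lever tip at (165,280). I'll check these against the earlier estimates.

Run:
```python
from h import *
import pickle
i=pickle.load(open("w1.pkl","rb")); u=R.from_euler("z",16.4,degrees=True); M=np.array([.552,-.0199,0])
for n,p,z in(("end",(329.5,222),.056),("bar",(329,290),.056),("bar2",(329,350),.056),("tip",(165,281),.076),("lev",(260,322),.076)):
    w=at("wrist",p,z,i); print(n,w.round(4),u.inv().apply(w-M).round(4))
s=probe_bus.observe(); print("tcp rest",u.inv().apply(s["tcp_pos"]-M).round(4))
```

```text
end [0.5178 0.0976 0.056 ] [0.0004 0.1224 0.056 ]
bar [0.5303 0.0545 0.056 ] [0.0002 0.0775 0.056 ]
bar2 [0.5429 0.0121 0.056 ] [0.0003 0.0333 0.056 ]
tip [0.4341 0.0407 0.076 ] [-0.096   0.0914  0.076 ]
lev [0.4937 0.0308 0.076 ] [-0.0416  0.0651  0.076 ]
tcp rest [-0.0013  0.0974  0.1192]
```

Scaled: 0.03 m is 0.48, 0.02 m is 0.32.

```bash
echo '[[[0.04, 0.016, 0.48], 0, 0.05], [[0, 0, 0.48], 0, 0.05], [[0, 0, 0.32], 0, 0.05], [[0, 0, 0.128], 0, 0.05], [[0, 0, 0], 0, 0.03], [[0, 0, 0], 0, 0.01], [[0, 0, 0], 0, 0.005], [[0, 0, 0], 0, 0.005]]' > path.dat && python3 steer.py path.dat 30
echo '[[[0, 0, 0], 0, 0.005], [[0, 0, 0], 0, 0.005]]' > path.dat && python3 steer.py path.dat
python3 - <<'E'
from h import *
u=R.from_euler("z",16.4,degrees=True); M=np.array([.552,-.0199,0])
s=probe_bus.observe(); print("tcp rest",u.inv().apply(s["tcp_pos"]-M).round(4))
E
```

```text
clock: 8.4
tcp_pos: [0.524, 0.0752, 0.033]
ee_rot: [-180.0, 0.0, 106.4]
ft_force: [-2.9, -0.5, 5.0]
width: 0.0114
gripper_force: 32.6
clock: 8.65
tcp_pos: [0.5241, 0.0752, 0.033]
ee_rot: [-180.0, 0.0, 106.4]
ft_force: [-3.1, -0.2, 4.8]
width: 0.0113
gripper_force: 32.6
tcp rest [0.0001 0.0992 0.033 ]
```

Scaled: -0.012 m is -0.192, -0.01 m is -0.16.

```bash
echo '[[[0, -0.16, 0], 0, 0.005], [[0, -0.192, 0], 0, 0.005], [[0, -0.192, 0], 0, 0.005], [[0, -0.16, 0], 0, 0.005], [[0, -0.096, 0], 0, 0.005], [[0, 0, 0], 0, 0.005], [[0, 0, 0], 0, 0.005]]' > path.dat && python3 steer.py path.dat 40
python3 - <<'E'
from h import *
u=R.from_euler("z",16.4,degrees=True); M=np.array([.552,-.0199,0])
s=probe_bus.observe(); print("tcp rest",u.inv().apply(s["tcp_pos"]-M).round(4))
cv2.imwrite("pics/s2.png",cv2.resize(camrig.camera("scene")[190:270,240:360,::-1],None,fx=5,fy=5,interpolation=cv2.INTER_CUBIC))
E
```

```text
clock: 9.52
tcp_pos: [0.48, 0.0623, 0.033]
ee_rot: [179.6, -0.0, 106.4]
ft_force: [5.7, 0.8, -0.7]
width: 0.0112
gripper_force: 40.0
tcp rest [-0.0459  0.0992  0.033 ]
```

View pics/s2.png

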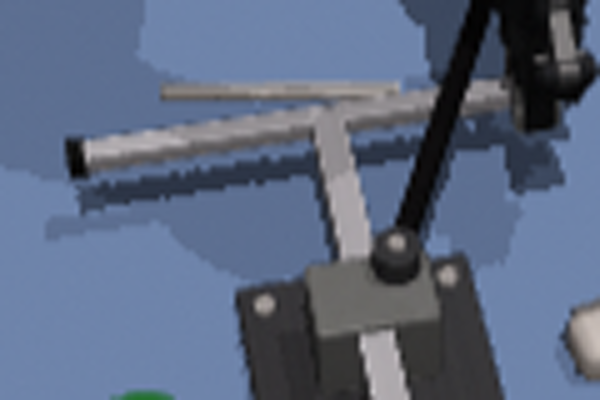

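The leg is drawn out 46 mm by the TCP, with the lever still open and clear of the fingers. I'll go the last 4 mm, loosen slightly, and start sliding along the bar toward the leg.

Scaled: -0.01 m is -0.16, -0.004 m is -0.064.

```bash
echo '[[[0, -0.064, 0], 0, 0.005], [[0, -0.008, 0], 0, 0.005], [[0, 0, 0], 0, 0.0135], [[0, 0, 0], 0, 0.0135], [[-0.16, 0, 0], 0, 0.0135], [[-0.16, 0, 0], 0, 0.0135], [[0, 0, 0], 0, 0.0135]]' > path.dat && python3 steer.py path.dat 20
python3 - <<'E'
from h import *
u=R.from_euler("z",16.4,degrees=True); M=np.array([.552,-.0199,0])
s=probe_bus.observe(); print("tcp rest",u.inv().apply(s["tcp_pos"]-M).round(4),u.inv().apply(s["ft_force"]).round(1))
cv2.imwrite("pics/t2.png",cv2.resize(camrig.camera("top")[225:345,270:390,::-1],None,fx=5,fy=5,interpolation=cv2.INTER_CUBIC))
E
```

```text
clock: 10.45
tcp_pos: [0.482, 0.0428, 0.0331]
ee_rot: [179.5, -0.1, 106.4]
ft_force: [5.6, 3.1, -1.3]
width: 0.0134
gripper_force: 3.0
tcp rest [-0.0495  0.0799  0.0331] [ 6.3  1.4 -1.3]
```

View pics/t2.png

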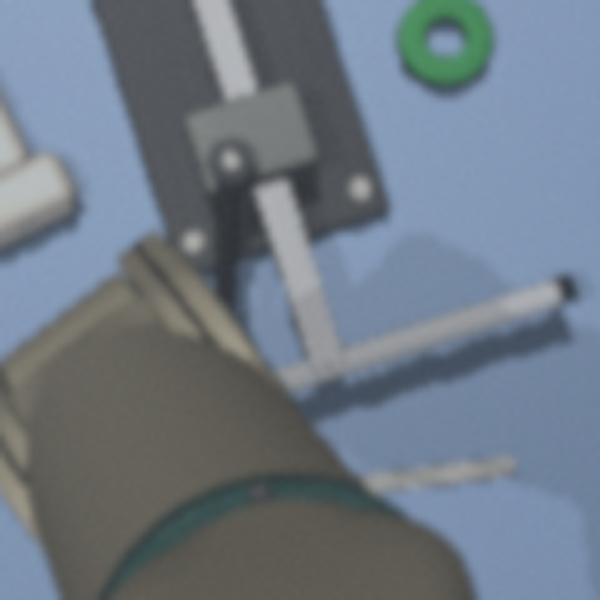

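The lever is just inside the fingers, and the leg is out about 48 mm; the band is not clearly visible at this blur. I'll continue sliding.

```bash
cat > st.py <<'E'
from h import *
u=R.from_euler("z",16.4,degrees=True); M=np.array([.552,-.0199,0])
s=probe_bus.observe(); print("tcp rest",u.inv().apply(s["tcp_pos"]-M).round(4),"F",u.inv().apply(s["ft_force"]).round(1))
E
echo '[[[-0.128, 0, 0], 0, 0.0135], [[-0.128, 0, 0], 0, 0.0135], [[-0.128, 0, 0], 0, 0.0135], [[-0.128, 0, 0], 0, 0.0135], [[-0.096, 0, 0], 0, 0.0135], [[0, 0, 0], 0, 0.0135]]' > path.dat && python3 steer.py path.dat; python3 st.py
echo '[[[-0.064, 0, 0], 0, 0.0135], [[-0.048, 0, 0], 0, 0.0135], [[-0.032, 0, 0], 0, 0.0135], [[0, 0, 0], 0, 0.0135]]' > path.dat && python3 steer.py path.dat; python3 st.py
```

```text
clock: 11.25
tcp_pos: [0.4925, 0.0071, 0.0331]
ee_rot: [179.5, -0.1, 106.4]
ft_force: [5.3, 4.9, -0.8]
width: 0.0132
gripper_force: 3.0
tcp rest [-0.0494  0.0427  0.0331] F [ 6.4  3.2 -0.8]
clock: 11.75
tcp_pos: [0.4948, -0.0005, 0.0331]
ee_rot: [179.5, -0.2, 106.5]
ft_force: [4.5, 6.4, -0.3]
width: 0.0137
gripper_force: 3.1
tcp rest [-0.0494  0.0348  0.0331] F [ 6.1  4.8 -0.3]
```

```bash
for i in 1; do echo '[[[-0.048, 0, 0], 0, 0.0135], [[0, 0, 0], 0, 0.0135]]' > path.dat && python3 steer.py path.dat>/dev/null; python3 st.py; echo '[[[-0.048, 0, 0], 0, 0.0135], [[0, 0, 0], 0, 0.0135]]' > path.dat && python3 steer.py path.dat>/dev/null; python3 st.py; done
```

```text
tcp rest [-0.0494  0.0331  0.0331] F [5.3 7.1 0.3]
tcp rest [-0.0494  0.0329  0.033 ] F [ 5.  13.6  1.9]
```

The force rises at y = 33 mm, so the lever is at its stop. Next I'll firm the grip and bring the leg to exactly 50 mm while keeping a light push on the lever.

```bash
echo '[[[-0.016, 0, 0], 0, 0.005], [[0, 0, 0], 0, 0.005], [[0, -0.0096, 0], 0, 0.005], [[0, 0, 0], 0, 0.005], [[0, 0, 0], 0, 0.005]]' > path.dat && python3 steer.py path.dat 50; python3 st.py
python3 - <<'E'
from h import *
import pickle
i=camrig.camera_info("wrist"); w=camrig.camera("wrist"); pickle.dump(i,open("w2.pkl","wb"))
cv2.imwrite("pics/w2f.png",w[:,:,::-1])
t=camrig.camera("top")[:,:,::-1]; cv2.imwrite("pics/t3f.png",t)
c=cv2.resize(t[225:325,290:390],(500,500),interpolation=cv2.INTER_CUBIC)
o=np.zeros((500,800,3),np.uint8); o[:,:500]=c; o[:225,500:]=cv2.resize(w[:,:,::-1],(300,225))
s=camrig.camera("scene")[190:250,290:350,::-1]; o[225:500,500:775]=cv2.resize(s,(275,275),interpolation=cv2.INTER_CUBIC)
cv2.imwrite("pics/t3.png",o)
E
```

```text
clock: 12.88
tcp_pos: [0.4959, -0.0021, 0.0332]
ee_rot: [179.3, -0.5, 106.8]
ft_force: [1.2, 17.4, 1.0]
width: 0.0108
gripper_force: 50.7
tcp rest [-0.0488  0.0329  0.0332] F [ 6.1 16.4  1. ]
```

View pics/t3.png

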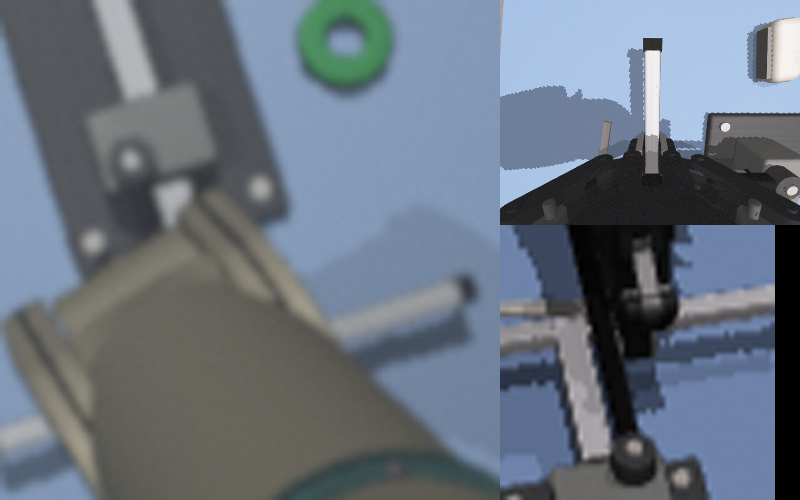

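The lever is closed, and the band area is just below the collar at about (172,180) in the crop. I'll measure travel by the bar end's shift, matched to subpixel, and by an intensity profile along the leg.

```bash
cat > tr.py <<'E'
from h import *
import sys
a=cv2.imread("pics/top1.png"); b=camrig.camera("top")[:,:,::-1].copy()
u=R.from_euler("z",16.4,degrees=True); M=np.array([.552,-.0199,0]); O=M+u.apply([.07,0,0])
i=camrig.camera_info("top"); f=240/np.tan(np.radians(i["vertical_fov"]/2)); K=np.array([[f,0,i["cx"]],[0,f,i["cy"]],[0,0,1]])
Q=R.from_euler("xyz",i["attitude"],degrees=True).inv()
def px(w): return cv2.projectPoints(Q.apply(w-i["xyz"]),np.zeros(3),np.zeros(3),K,np.array([i["k1"],0,0,0,0.]))[0][:,0]
# rectified rest-plane patches, 0.5 mm/px, cols = rest -x (from x0), rows = y
def rect(im,z,x0,x1,y0,y1,s=.0005):
    X,Y=np.meshgrid(np.arange(x0,x1,-s),np.arange(y0,y1,-s)); w=O+u.apply(np.c_[X.ravel(),Y.ravel(),0*X.ravel()]); w[:,2]=z
    p=px(w).astype(np.float32).reshape(X.shape+(2,)); return cv2.cvtColor(cv2.remap(im,p,None,cv2.INTER_CUBIC),cv2.COLOR_BGR2GRAY)
T=rect(a,.056,-.055,-.085,-.10,-.135); S=rect(b,.056,-.09,-.15,-.095,-.14)
m=cv2.matchTemplate(S,T,cv2.TM_CCOEFF_NORMED); _,v,_,l=cv2.minMaxLoc(m); print("travel",.09-.055+l[0]*.0005,"dy",l[1],"score",v)
for n,im in(("start",a),("now",b)): print(n,rect(im,.058,-.015,-.05,.004,-.004).mean(0)[::3].round().astype(int))
E
python3 tr.py
```

```text
travel 0.048499999999999995 dy 10 score 0.9700725078582764
start [114 113 111 109 107 109 121 140 156 166 170 170 170 170 170 169 170 170
 170 170 170 170 170 170]
now [116 117 116 113 107  97  86  84 101 128 151 167 174 175 173 168 159 145
 130 118 109 103  98  94]
```

Three measures agree: 48.8 mm by TCP, 48.5 mm by bar shift, and about 3.3 mm of band showing. I need another 1.3 mm.

Scaled: -0.0015 m is -0.024.

```bash
echo '[[[0, -0.024, 0], 0, 0.005], [[0, 0, 0], 0, 0.005], [[0, 0, 0], 0, 0.005]]' > path.dat && python3 steer.py path.dat; python3 st.py; python3 tr.py
```

```text
clock: 13.45
tcp_pos: [0.4948, -0.0024, 0.0332]
ee_rot: [179.3, -0.5, 106.8]
ft_force: [1.7, 18.0, 0.5]
width: 0.0107
gripper_force: 50.5
tcp rest [-0.05    0.0329  0.0332] F [ 6.7 16.8  0.5]
travel 0.049499999999999995 dy 10 score 0.9681414365768433
start [114 113 111 109 107 109 121 140 156 166 170 170 170 170 170 169 170 170
 170 170 170 170 170 170]
now [117 118 116 113 107  97  83  76  86 110 138 159 171 175 175 173 170 162
 149 134 120 111 106 101]
```

Scaled: -0.0005 m is -0.008.

```bash
echo '[[[0, -0.008, 0], 0, 0.005], [[0, 0, 0], 0, 0.005], [[0, 0, 0], 0, 0.005], [[0, 0, 0], 0, 0.005]]' > path.dat && python3 steer.py path.dat; python3 st.py; python3 tr.py
python3 - <<'E'
from cell import arm, camrig, job, probe_bus
import cv2
s=camrig.camera("scene")[160:280,240:400,::-1]; cv2.imwrite("pics/s4.png",cv2.resize(s,None,fx=5,fy=5,interpolation=cv2.INTER_CUBIC))
E
```

```text
clock: 14.0
tcp_pos: [0.4947, -0.0024, 0.0332]
ee_rot: [179.3, -0.5, 106.8]
ft_force: [3.4, 18.5, -0.5]
width: 0.0113
gripper_force: 50.4
tcp rest [-0.05    0.0329  0.0332] F [ 8.5 16.7 -0.5]
travel 0.049499999999999995 dy 10 score 0.966264545917511
start [114 113 111 109 107 109 121 140 156 166 170 170 170 170 170 169 170 170
 170 170 170 170 170 170]
now [117 117 116 114 108  97  84  76  84 106 133 156 169 174 175 174 171 165
 153 138 123 112 106 102]
```

View pics/s4.png

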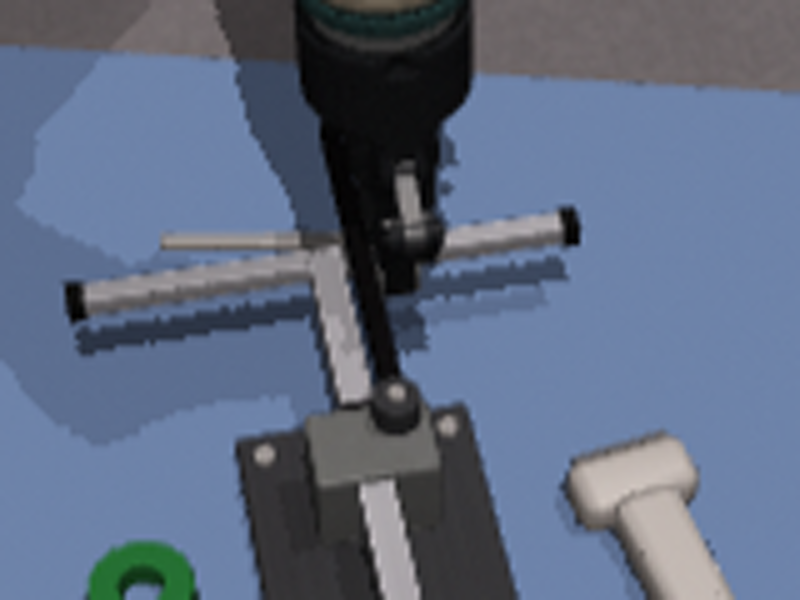

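The lever lies along the leg at its stop, the fingers hold the bar, and the bystanders haven't moved. The leg is at 49.5–50 mm, so I'm handing in.

```bash
python3 -c "
from cell import arm, camrig, job, probe_bus
print(job.finish_job())"
```

```text
the job is handed in; nothing more can be done
None
```

The job is handed in at 14 s: all three keys were pressed to the bottom in order, the leg is held at about 49.5–50 mm (mark 50 mm), and the lever is closed against its stop with the gripper still on the cross-bar.

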